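Lay the tall carton on the packing board

TASK

Tip the tall carton over the edge of the wooden packing board so that it lies flat on its back on the board, its blue front panel facing up. Then slide it along the board until its top end sits flush against the dark rail, squarely and not hanging over the sides of the board, and let go. Do not disturb the other things on the table.

Things in the scene. Friction and masses are not known exactly. Their poses are not given: they have to be found in the camera images.
- carton: Closed tall cardboard carton, 130 mm wide (its x), 92 mm deep (y), 200 mm tall (z), 0.25 to 0.6 kg. Origin: centre of its underside; z points to its top end, y from the front (blue panel with blank white label, y = -46 mm) to the plain back (y = +46 mm). It starts upright, its back 3 to 10 mm from the board's near end and nearly parallel to it; it falls once tipped well past about 25 degrees.
- packing_board: Fixed wooden board on the table, 220 mm (its x) by 300 mm (its y) by 22 mm thick. Origin: centre of its underside. Its y points from the carton's end (y = -150 mm) to the end with the rail; z up. Its end face stops the carton's bottom edge when the carton is pushed high on its front; the carton then falls on its back on the board, about its last 20 mm over the end.
- rail_face (a point): Centre of the rail's face that looks at the carton: in the board's frame at x = 0, y = +130 mm, z = 39 mm. The rail is fixed to the board, 190 mm long along the board's x, 18 mm thick, 34 mm high above the board (its top 56 mm above the table).
- canister_0: Loose cream porcelain spice jar with lid, 67 mm across, 76 mm high, at the right rear; origin under its centre. Leave it alone.
- canister_1: Another such loose porcelain jar, at the right rear; origin under its centre. Leave it alone.
- red_tin: Loose red lacquered tin, 62 mm across, 64 mm high, on the left beyond the rail; origin under its centre. Leave it alone.
Things that resemble listed ones, but are neither listed nor needed, are in the scene too. Leave any green or pink look-alike of the carton alone.

How it is judged:
On the way:
1. the carton lies flat on its back on the board (angle between carton's own y axis and vertical above 3.05 rad and z of carton in the frame of packing_board between 0.06 and 0.076 m), for 0.2 s.
At the end, for the whole second after the job is handed in: The carton lies on its back on the board, front up, flat within about 5 degrees, its top end against the rail (within 8 mm at the middle) and square to it within about 5 degrees, not more than about 3 mm over the sides of the board, at rest (all of step 1 and y of carton in the frame of packing_board between -0.078 and -0.06 m and x of carton in the frame of packing_board between -0.048 and 0.048 m and angle between the z axis of carton and the y axis of packing_board, either way round below 0.09 rad and linear speed of carton below 0.02 m/s); the robot touches nothing.
It fails at once if a bystander (porcelain jar or red tin) is shifted by more than 20 mm (distance of any of canister_0, canister_1, red_tin from where it was at the start of the episode above 0.02 m).
It also fails if it takes over 48 s, if anything falls off the work surface, if the arm or the gripper's body presses on something with over 40 N, if the wrist force passes 120 N, or if a joint passes its speed limit or range.

ROBOT

A 6-joint arm with a two-finger parallel gripper is mounted at the origin on the work surface; the furniture and walls round the work are solid. World frame = base frame: x ahead of the robot, y to its left, z up, the work surface at z = 0. Lengths are in m, angles in rad, forces in N, time in s.
With the tool pointing down it reaches from about 0.275 to 0.825 m from the base axis. Payload 5.2 kg.
Tool frame: the origin (TCP) lies midway between the tips of the shut fingers; the grasp point (between the pads) lies 19 mm behind it; z points along the fingers, y is the line along which they close (so a half turn about z gives the same grasp; the last joint's range is limited). The gripper opens to 93 mm and grips with 3 to 60 N. Pads are 15 mm wide; open, the fingers measure 128 mm over their backs; the gripper's body (75 mm by 188 mm) begins 65 mm behind the grasp point.
Start: joints at [0.977, 0.259, 1.535, -0, 1.348, -0.203], TCP at [0.209, 0.509, 0.219] pointing down, gripper open.
Joint ranges: [-3.14, 3.14], [-0.91, 2.08], [0.19, 2.58], [-1.22, 4.36], [0.22, 2.71], [-3.12, 3.12]. Speed limits (rad/s): [2.57, 2.57, 3.14, 3.14, 3.14, 3.14].

INTERFACE

Orientations are given as a unit quaternion [w, x, y, z].
In Python, from rig import readout, imaging, order gives the robot as it stands. The module is installed in compiled form; this text tells all that it offers.
- The arm moves only by the shell command python3 -m handwheel 'ROWS' [OPENING] [FORCE]. ROWS is JSON, a list that holds one entry, the list of rows, each a list of 4 numbers: the shift along the tool's x, y, z in m, then the turn about the tool's z in rad. In form: [[[dx, dy, dz, spin], ...]]. A call has 1 to 12 rows; each row is the pose to reach, as a shift and turn from the pose commanded when the call began, along the tool's axes at that moment; what a row does not reach only later rows make up. A row lasts 1/10 s, in which the tool goes at most 50 mm and 8.59 degrees, less where a joint would pass 70% of its speed; a pose out of reach is approached as far as the arm can. A call with a gripper value outside its range is refused whole. OPENING is the finger opening in m, from 0 to 0.093, set as the call begins (- or left out, the last holds). The fingers move at their own pace and stop on an object; FORCE is the grip in N (left out, the last holds). Time passes only in rows, so rows that repeat a pose let the fingers close. It gives the time, the measured TCP pose, the force, the opening and the grip force at its end, in the units of the state.
- readout.get_obs(): the state, without advancing time (a new reading comes with each control period).
- imaging.get_image(name): name is "side" or "top" or "wrist"; returns a dict with "img" (384x512x3 uint8, red, green, blue), "depth" (384x512 float32, m along the optical axis (not along the pixel's ray), 0 where there is no reading), "fx", "fy", "cx", "cy" (pixels), "k1" (the pictures are not rectified: a ray, as slopes to the right and down, at radius r is drawn at 1 + k1 r^2 times it, then the intrinsics apply), "camera_from_world" (4x4, takes a point from world to camera coordinates); the wrist camera has in their place "mount" (4x4, takes a point from camera to tool coordinates, whose origin is the TCP and whose axes are the flange's). Camera axes: x right, y down, z forward; pixel columns grow to the right and rows downward; lengths in m; the calibration is good to about 2 mm. A picture is of the moment at which its call begins: read the wrist's pose just before it.
- order.sign_off(): hands the job in; it is judged then, once.
The state is a dict: "time_s": time; "q": joint angles; "joint_vel": joint speeds; "tau": joint torques, N m; "position": TCP position; "tcp_rot": TCP orientation; "ft_force": force on the tool from outside, world axes, zero at the start; "ft_torque": the same for the moment, N m; "width": finger opening in m; "grip_force": force on a finger pad.
Only numpy, scipy, OpenCV 4.12 (cv2) and the standard library are available. Lean on these libraries where they do the work, as an engineer would, in place of code of your own. Each camera call takes 0.05 s, during which the arm holds its last target. There are 200 camera calls.

## Working session

There is one attempt and no reset: what is moved stays moved. The work goes in short steps, Python scripts to look and compute and a shell command to move; the robot and the scene stay as the last step left them, time stands still between calls to the robot, and variables do not carry over. Pictures are saved under pics/ and viewed, at most 10 in all, crops included, and the job is handed in when it is done.

```bash
mkdir -p pics; cat > h.py <<'E'
import numpy as np, cv2
from rig import readout, imaging, order
def cloud(d):
    K=np.array([[d['fx'],0,d['cx']],[0,d['fy'],d['cy']],[0,0,1.]])
    h,w=d['depth'].shape
    u,v=np.meshgrid(np.arange(w),np.arange(h))
    p=np.stack([u,v],-1).reshape(-1,1,2).astype(np.float64)
    n=cv2.undistortPoints(p,K,np.array([d['k1'],0,0,0,0.])).reshape(h,w,2)
    z=d['depth']
    P=np.dstack([n[...,0]*z,n[...,1]*z,z])
    T=np.linalg.inv(np.array(d['camera_from_world']))
    return P@T[:3,:3].T+T[:3,3]
def save(n,im,s=1): cv2.imwrite('pics/'+n,cv2.resize(im[...,::-1],None,fx=s,fy=s))
E
python3 - <<'E'
from h import *
o=readout.get_obs(); print({k:np.round(v,3) for k,v in o.items()})
a=imaging.get_image('top');b=imaging.get_image('side')
np.savez('s.npz',top=cloud(a),side=cloud(b),ti=a['img'],si=b['img'])
save('top.png',a['img'],1.5);save('side.png',b['img'],1.5)
E
```

```text
{'time_s': np.float64(0.0), 'q': array([ 0.977,  0.259,  1.536,  0.   ,  1.348, -0.203]), 'joint_vel': array([-0.   , -0.002,  0.   , -0.001,  0.   , -0.002]), 'tau': array([-1.0000e-03, -4.3732e+01, -2.8400e+01,  7.2000e-02,  4.1000e-02,
       -0.0000e+00]), 'position': array([0.209, 0.508, 0.218]), 'tcp_rot': array([-0.   ,  0.194,  0.981, -0.001]), 'ft_force': array([-0.57 , -0.428, -1.46 ]), 'ft_torque': array([ 0.023,  0.031, -0.026]), 'grip_force': np.float64(0.0), 'width': np.float64(0.093)}
```

View pics/top.png

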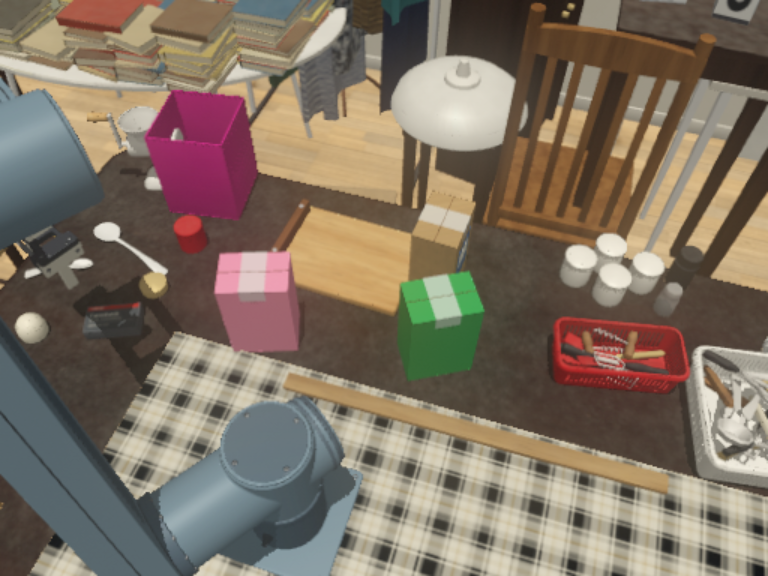

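View pics/side.png

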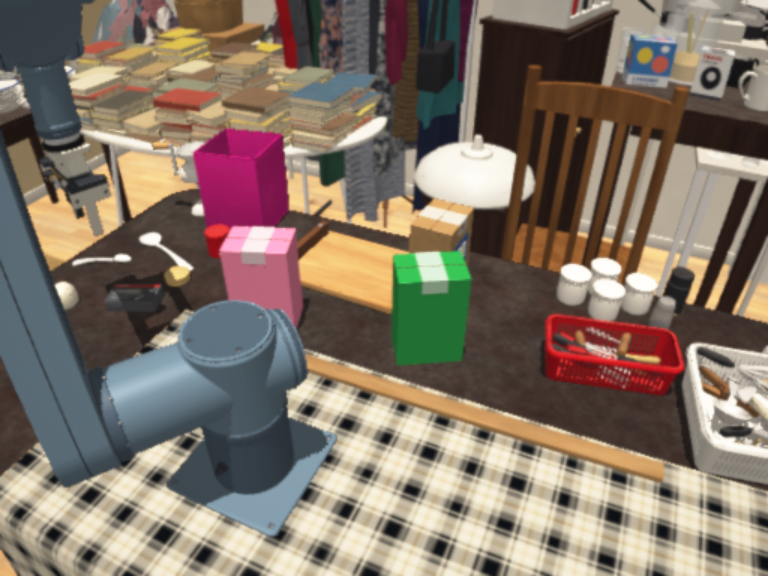

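Both views show the brown carton at top (440,240), its blue front just visible on the right edge (465,255). The board lies to its left and the rail is at (292,227). Look-alikes: green (440,325), pink (258,300) and a magenta open bin (203,150). I choose the brown carton.

```bash
python3 - <<'E'
from h import *
s=np.load('s.npz')
hsv=None
for n in ('top','side'):
    P=s[n];im=s[n[0]+'i'];hsv=cv2.cvtColor(im,cv2.COLOR_RGB2HSV)
    def rect(m,name):
        q=P[m]; 
        if len(q)<20: print(n,name,len(q));return
        r=cv2.minAreaRect(q[:,:2].astype(np.float32)); print(n,name,len(q),np.round(r[0],3),np.round(r[1],3),round(r[2],1),'z',np.round(np.percentile(q[:,2],[2,50,98]),3))
        print('   corners',np.round(cv2.boxPoints(r),3).tolist())
    z=P[...,2];x=P[...,0];y=P[...,1]
    H,S,V=cv2.split(hsv)
    area=(x>.2)&(x<.9)&(y>-.6)&(y<.6)
    top=area&(abs(z-.2)<.008)
    k,lab=cv2.connectedComponents(cv2.erode(top.astype(np.uint8),np.ones((2,2))))
    for i in range(1,k):
        m=lab==i
        if m.sum()>80: rect(m,'top200 hue%d'%np.median(H[m]))
    b=area&(abs(z-.022)<.006)&(H>8)&(H<25)&(S>70)
    k,lab,st,_=cv2.connectedComponentsWithStats(b.astype(np.uint8))
    i=1+np.argmax(st[1:,4]); rect(lab==i,'board')
    rl=area&(abs(z-.056)<.006)
    k,lab,st,_=cv2.connectedComponentsWithStats(rl.astype(np.uint8))
    for i in range(1,k):
        if st[i,4]>25: rect(lab==i,'z56 hue%d'%np.median(H[lab==i]))
    rect(area&(H>100)&(H<130)&(S>90)&(z>.02),'blue')
    rect(area&((H<5)|(H>175))&(S>150)&(z>.055)&(z<.07)&(y>.1),'tin')
c=np.vstack([s['ti'][110:230,220:360]]);save('crop.png',c,4)
E
```

```text
top top200 hue165 126 [0.597 0.438] [0.078 0.186] 35.1 z [0.192 0.198 0.204]
   corners [[0.5120000243186951, 0.492000013589859], [0.6190000176429749, 0.3400000035762787], [0.6830000281333923, 0.38499999046325684], [0.5759999752044678, 0.5370000004768372]]
top top200 hue19 995 [ 0.559 -0.117] [0.089 0.131] 86.8 z [0.194 0.199 0.203]
   corners [[0.492000013589859, -0.15800000727176666], [0.621999979019165, -0.16500000655651093], [0.6269999742507935, -0.07599999755620956], [0.4959999918937683, -0.0689999982714653]]
top top200 hue172 1230 [0.324 0.179] [0.093 0.125] 18.0 z [0.194 0.199 0.203]
   corners [[0.26100000739097595, 0.2240000069141388], [0.29899999499320984, 0.10499999672174454], [0.3880000114440918, 0.1340000033378601], [0.3490000069141388, 0.2529999911785126]]
top top200 hue62 1342 [ 0.374 -0.158] [0.093 0.127] 30.2 z [0.194 0.199 0.202]
   corners [[0.3019999861717224, -0.12600000202655792], [0.3659999966621399, -0.23600000143051147], [0.44600000977516174, -0.1889999955892563], [0.38199999928474426, -0.07900000363588333]]
top board 3868 [0.555 0.082] [0.281 0.227] 89.0 z [
[... 8529 characters left out ...]
 [[0.38199999928474426, -0.414000004529953], [0.3889999985694885, -0.4169999957084656], [0.39899998903274536, -0.3930000066757202], [0.3919999897480011, -0.38999998569488525]]
side z56 hue179 27 [ 0.4   -0.472] [0.005 0.029] 9.6 z [0.05  0.056 0.062]
   corners [[0.39500001072883606, -0.45899999141693115], [0.4000000059604645, -0.4869999885559082], [0.4050000011920929, -0.4860000014305115], [0.4000000059604645, -0.4580000042915344]]
side blue 16
side tin 127 [0.496 0.434] [0.058 0.055] 35.6 z [0.056 0.062 0.066]
   corners [[0.4569999873638153, 0.4399999976158142], [0.48899999260902405, 0.39500001072883606], [0.5360000133514404, 0.42899999022483826], [0.5040000081062317, 0.4740000069141388]]
```

View pics/crop.png

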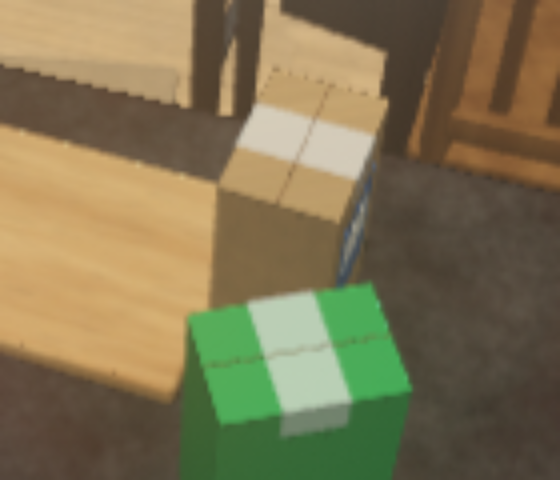

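The crop confirms the brown carton: tape on top, blue panel on the far-right side (355,230), board to its left. Its top centre is about (0.560,-0.119) with a yaw of about -3°, parallel to the board. The top measures 131x89 mm at z=0.199, which fits the description. The rail face is at y≈0.215. Next I lift, cross over and line the open fingers up in front of the blue face.

```bash
python3 -m handwheel '[[[0,0,-0.05,0],[0,0,-0.1,0],[-0.597,-0.536,-0.1,1.232],[-0.597,-0.536,-0.1,1.232],[-0.597,-0.536,-0.1,1.232],[-0.597,-0.536,-0.1,1.232],[-0.597,-0.536,-0.1,1.232],[-0.597,-0.536,-0.1,1.232],[-0.597,-0.536,-0.1,1.232],[-0.597,-0.536,-0.1,1.232],[-0.597,-0.536,-0.1,1.232],[-0.597,-0.536,-0.1,1.232]]]' 0.093
```

```text
time_s: 1.3
position: [0.4265, 0.056, 0.3186]
tcp_rot: [-0.0, 0.726, 0.688, 0.0]
ft_force: [1.6, 0.6, 0.6]
width: 0.093
grip_force: 0.0
```

```bash
python3 -m handwheel '[[[-0.26,0.14,0,0],[-0.26,0.14,0,0],[-0.26,0.14,0,0],[-0.26,0.14,0,0],[-0.26,0.14,0,0],[-0.26,0.14,0,0],[-0.26,0.14,0,0],[-0.26,0.14,0,0],[-0.26,0.14,0,0]]]'
```

```text
time_s: 2.2
position: [0.5521, -0.2079, 0.3185]
tcp_rot: [-0.001, 0.725, 0.689, 0.0]
ft_force: [-0.2, -0.4, 0.3]
width: 0.0928
grip_force: 0.0
```

```bash
python3 -m handwheel '[[[-0.01,0.006,0.05,0],[-0.01,0.006,0.1,0],[-0.01,0.006,0.14,0],[-0.01,0.006,0.163,0],[-0.01,0.006,0.163,0],[-0.01,0.006,0.163,0]]]'
python3 -m handwheel '[[[0.012,0,0,0],[0.024,0,0,0],[0.036,0,0,0],[0.044,0,0,0],[0.052,0,0,0],[0.06,0,0,0],[0.068,0,0,0],[0.068,0,0,0]]]'
```

```text
time_s: 2.8
position: [0.5583, -0.2182, 0.1569]
tcp_rot: [0.0, 0.725, 0.689, 0.0]
ft_force: [0.9, -0.5, 0.4]
width: 0.0928
grip_force: 0.0
time_s: 3.6
position: [0.5615, -0.1501, 0.1556]
tcp_rot: [-0.0, 0.725, 0.689, 0.0]
ft_force: [0.3, -0.7, 0.1]
width: 0.093
grip_force: 0.4
```

```bash
python3 -m handwheel '[[[0.008,0,0,0],[0.016,0,0,0],[0.024,0,0,0],[0.032,0,0,0],[0.04,0,0,0],[0.048,0,0,0],[0.056,0,0,0],[0.062,0,0,0],[0.062,0,0,0],[0.062,0,0,0],[0.062,0,0,0]]]'
python3 - <<'E'
from h import *
a=imaging.get_image('top');save('t2.png',a['img'],1.5)
E
```

```text
time_s: 4.7
position: [0.5648, -0.0896, 0.1556]
tcp_rot: [-0.0, 0.725, 0.688, -0.0]
ft_force: [0.4, -0.2, -0.4]
width: 0.0931
grip_force: 0.0
```

View pics/t2.png

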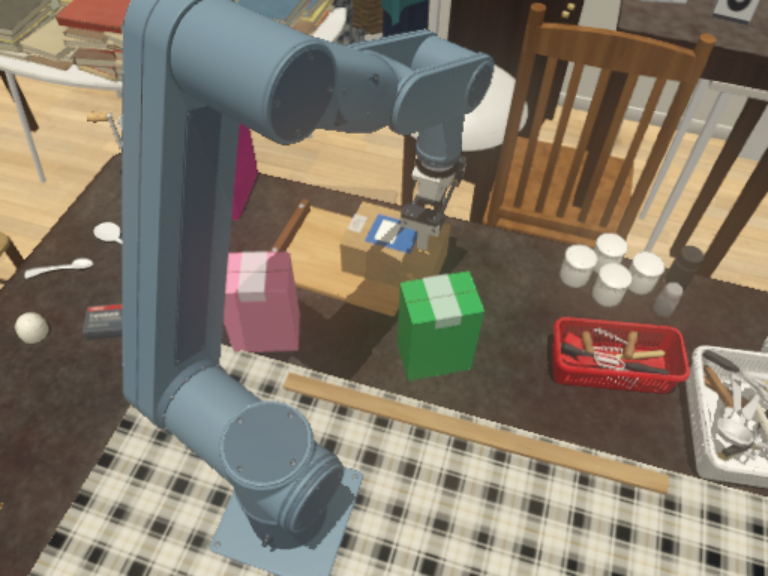

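The carton has fallen on its back on the board, with the blue panel up at (390,232). I back off and measure it.

```bash
python3 -m handwheel '[[[-0.03,0,0,0],[-0.06,0,0,0],[-0.08,0,0,0],[-0.08,0,0,0],[-0.08,0,0,0]]]'
cat > m.py <<'E'
from h import *
for n in ('top','side'):
    d=imaging.get_image(n);P=cloud(d);x,y,z=np.moveaxis(P,-1,0)
    H,S,V=cv2.split(cv2.cvtColor(d['img'],cv2.COLOR_RGB2HSV))
    for nm,m in (('carton',(abs(z-.114)<.006)&(x>.45)&(x<.7)&(y>-.115)&(y<.25)),('rail',(abs(z-.055)<.005)&(x>.44)&(x<.7)&(y>.2)&(y<.26)),('board',(abs(z-.022)<.005)&(x>.4)&(x<.72)&(y>-.08)&(y<.25)&(H>8)&(H<25)&(S>70))):
        k,l,st,_=cv2.connectedComponentsWithStats(m.astype(np.uint8));i=1+np.argmax(st[1:,4]);q=P[l==i]
        r=cv2.minAreaRect(q[:,:2].astype(np.float32))
        print(n,nm,len(q),'z',np.round(np.median(q[:,2]),3),np.round(cv2.boxPoints(r),3).tolist())
E
python3 m.py
```

```text
time_s: 5.25
position: [0.5604, -0.1695, 0.1555]
tcp_rot: [-0.0, 0.726, 0.688, 0.0]
ft_force: [0.4, 0.4, -0.0]
width: 0.093
grip_force: 0.0
top carton 1972 z 0.113 [[0.4950000047683716, -0.11400000005960464], [0.6299999952316284, -0.11900000274181366], [0.6370000243186951, 0.0820000022649765], [0.5019999742507935, 0.0860000029206276]]
top rail 206 z 0.054 [[0.4860000014305115, 0.22100000083446503], [0.6589999794960022, 0.21199999749660492], [0.6600000262260437, 0.2329999953508377], [0.4869999885559082, 0.2409999966621399]]
top board 2205 z 0.021 [[0.4390000104904175, -0.054999999701976776], [0.6669999957084656, -0.05700000002980232], [0.6690000295639038, 0.22100000083446503], [0.4410000145435333, 0.22200000286102295]]
side carton 1088 z 0.113 [[0.49799999594688416, -0.1120000034570694], [0.6349999904632568, -0.11699999868869781], [0.6420000195503235, 0.07900000363588333], [0.5049999952316284, 0.08399999886751175]]
side rail 102 z 0.054 [[0.5289999842643738, 0.2160000056028366], [0.6620000004768372, 0.20900000631809235], [0.6629999876022339, 0.23000000417232513], [0.5299999713897705, 0.2370000034570694]]
side board 1436 z 0.021 [[0.33899998664855957, 0.04600000008940697], [0.4659999907016754, -0.07000000029802322], [0.7020000219345093, 0.18799999356269836], [0.574999988079071, 0.30399999022483826]]
```

```bash
python3 -m handwheel '[[[0,0.001,0.04,0],[0,0.001,0.08,0],[0,0.001,0.103,0],[0,0.001,0.103,0],[0,0.001,0.103,0]]]'
python3 -m handwheel '[[[0.012,0,0,0],[0.024,0,0,0],[0.036,0,0,0],[0.048,0,0,0],[0.06,0,0,0],[0.072,0,0,0],[0.084,0,0,0],[0.096,0,0,0],[0.108,0,0,0],[0.12,0,0,0],[0.13,0,0,0],[0.135,0,0,0]]]'
python3 m.py | grep -v board
```

```text
time_s: 5.85
position: [0.5619, -0.1686, 0.0531]
tcp_rot: [-0.0, 0.725, 0.689, 0.0]
ft_force: [-0.4, 0.8, 1.0]
width: 0.093
grip_force: 0.0
time_s: 7.05
position: [0.5691, -0.0339, 0.0532]
tcp_rot: [0.001, 0.725, 0.689, 0.0]
ft_force: [-1.0, -6.0, 4.2]
width: 0.093
grip_force: 2.6
top carton 1512 z 0.113 [[0.5009999871253967, 0.013000000268220901], [0.6349999904632568, 0.006000000052154064], [0.6430000066757202, 0.17399999499320984], [0.5090000033378601, 0.18000000715255737]]
top rail 204 z 0.054 [[0.4819999933242798, 0.22100000083446503], [0.6549999713897705, 0.21299999952316284], [0.656000018119812, 0.2329999953508377], [0.4830000102519989, 0.24199999868869781]]
side carton 849 z 0.113 [[0.4970000088214874, -0.041999999433755875], [0.6309999823570251, -0.05299999937415123], [0.6499999761581421, 0.17000000178813934], [0.515999972820282, 0.1809999942779541]]
side rail 62 z 0.054 [[0.5249999761581421, 0.21699999272823334], [0.6420000195503235, 0.210999995470047], [0.6430000066757202, 0.23100000619888306], [0.5260000228881836, 0.2370000034570694]]
```

```bash
python3 -m handwheel '[[[0.008,0,0,0],[0.016,0,0,0],[0.024,0,0,0],[0.03,0,0,0],[0.034,0,0,0],[0.034,0,0,0]]]'
python3 -m handwheel '[[[0.001,0,0,0],[0.002,0,0,0],[0.003,0,0,0],[0.003,0,0,0]]]'
```

```text
time_s: 7.75
position: [0.5701, 0.0006, 0.0524]
tcp_rot: [-0.001, 0.725, 0.689, 0.0]
ft_force: [-1.1, -0.8, 0.5]
width: 0.0932
grip_force: 0.0
time_s: 8.15
position: [0.5703, 0.0025, 0.0524]
tcp_rot: [-0.0, 0.725, 0.688, -0.0]
ft_force: [-0.0, -1.1, -1.0]
width: 0.093
grip_force: 0.6
```

```bash
python3 -m handwheel '[[[0.001,0,0,0],[0.002,0,0,0],[0.003,0,0,0],[0.003,0,0,0]]]'
python3 -m handwheel '[[[0.001,0,0,0],[0.002,0,0,0],[0.003,0,0,0],[0.003,0,0,0]]]'
python3 m.py | grep -v board
```

```text
time_s: 8.55
position: [0.5707, 0.0056, 0.0527]
tcp_rot: [-0.0, 0.725, 0.688, 0.0]
ft_force: [-0.4, -0.9, -0.4]
width: 0.0932
grip_force: 0.6
time_s: 8.95
position: [0.5709, 0.0086, 0.0527]
tcp_rot: [-0.0, 0.725, 0.688, 0.0]
ft_force: [-0.1, -1.6, -1.2]
width: 0.0929
grip_force: 0.6
top carton 1449 z 0.113 [[0.5019999742507935, 0.05999999865889549], [0.6359999775886536, 0.05000000074505806], [0.6489999890327454, 0.21299999952316284], [0.5149999856948853, 0.2240000069141388]]
top rail 68 z 0.055 [[0.4779999852180481, 0.2290000021457672], [0.5139999985694885, 0.20000000298023224], [0.5419999957084656, 0.23600000143051147], [0.5059999823570251, 0.2639999985694885]]
side carton 795 z 0.113 [[0.5009999871253967, 0.0], [0.6349999904632568, -0.009999999776482582], [0.652999997138977, 0.20999999344348907], [0.5180000066757202, 0.22100000083446503]]
side rail 12 z 0.055 [[0.5130000114440918, 0.2070000022649765], [0.5199999809265137, 0.20200000703334808], [0.5379999876022339, 0.23000000417232513], [0.531000018119812, 0.23399999737739563]]
```

```bash
python3 -m handwheel '[[[0.001,0,0,0],[0.002,0,0,0],[0.003,0,0,0],[0.003,0,0,0]]]'
python3 -m handwheel '[[[0.001,0,0,0],[0.002,0,0,0],[0.002,0,0,0]]]'
```

```text
time_s: 9.45
position: [0.5715, 0.0094, 0.0531]
tcp_rot: [0.002, 0.725, 0.689, -0.001]
ft_force: [-0.9, -9.3, -0.1]
width: 0.0928
grip_force: 4.7
time_s: 9.75
position: [0.5719, 0.0094, 0.0535]
tcp_rot: [0.003, 0.724, 0.689, -0.002]
ft_force: [-0.9, -16.6, 3.2]
width: 0.0932
grip_force: 8.2
```

Contact: the tool stalls and the force climbs to 17 N, so the carton is against the rail. I back off, lift clear and check.

```bash
python3 -m handwheel '[[[-0.02,0,0,0],[-0.05,0,0,0],[-0.09,0,0,0],[-0.12,0,0,0],[-0.12,0,-0.05,0],[-0.12,0,-0.1,0],[-0.12,0,-0.15,0],[-0.12,0,-0.15,0],[-0.12,0,-0.15,0]]]'
python3 m.py
python3 - <<'E'
from h import *
a=imaging.get_image('top');save('t3.png',a['img'],1.5)
E
```

```text
time_s: 10.65
position: [0.5657, -0.1064, 0.2042]
tcp_rot: [0.002, 0.725, 0.689, 0.001]
ft_force: [-0.1, 0.2, -1.3]
width: 0.0928
grip_force: 0.0
top carton 1916 z 0.113 [[0.5019999742507935, 0.020999999716877937], [0.6370000243186951, 0.014000000432133675], [0.6470000147819519, 0.21699999272823334], [0.5120000243186951, 0.2240000069141388]]
top rail 68 z 0.055 [[0.47600001096725464, 0.22699999809265137], [0.5170000195503235, 0.19900000095367432], [0.5429999828338623, 0.2370000034570694], [0.503000020980835, 0.26499998569488525]]
top board 1988 z 0.021 [[0.43799999356269836, -0.057999998331069946], [0.6589999794960022, -0.06499999761581421], [0.6679999828338623, 0.19900000095367432], [0.44699999690055847, 0.20600000023841858]]
side carton 1164 z 0.113 [[0.5040000081062317, 0.017999999225139618], [0.640999972820282, 0.010999999940395355], [0.6520000100135803, 0.21400000154972076], [0.5149999856948853, 0.22100000083446503]]
side rail 11 z 0.055 [[0.5109999775886536, 0.20399999618530273], [0.5170000195503235, 0.20000000298023224], [0.5329999923706055, 0.22699999809265137], [0.5260000228881836, 0.23100000619888306]]
side board 989 z 0.021 [[0.3569999933242798, 0.15299999713897705], [0.44200000166893005, -0.054999999701976776], [0.6079999804496765, 0.012000000104308128], [0.5230000019073486, 0.2199999988079071]]
```

View pics/t3.png

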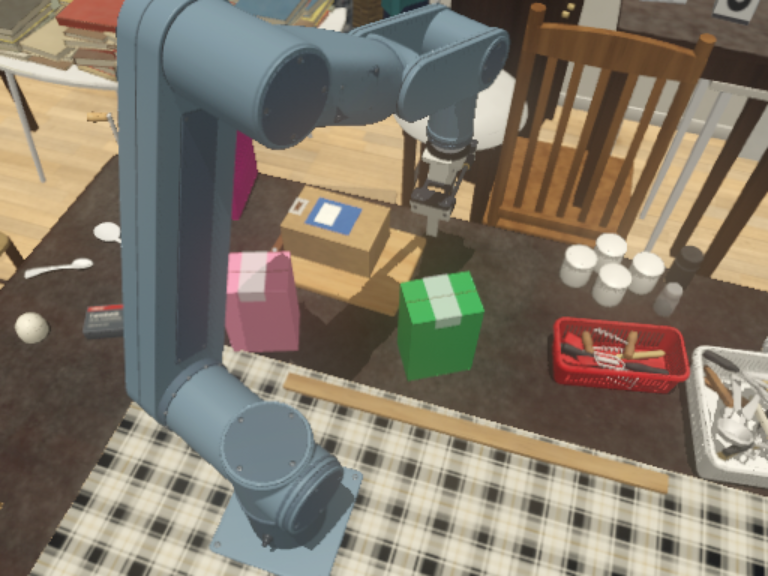

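The carton lies with its blue panel up at (335,215), top end against the rail. Measured top end y is 0.2205 against a rail face at about 0.217. It is parallel to the rail (-3° for both), about 17 mm off the board's centre line, and the gripper is clear.

```bash
python3 -c "
from rig import order
print(order.sign_off())"
```

```text
the job is handed in; nothing more can be done
None
```

The job is handed in: the carton lies on its back, blue panel up, flush and square against the rail and inside the board's sides, the arm is clear, and no other object was knowingly touched; sign-off returned no verdict.

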